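# Shut the photometer lid and start the reading

### The arm

A 6-joint arm with a two-finger parallel gripper is mounted at the origin on the work surface. World frame = base frame: x ahead of the robot, y to its left, z up, the work surface at z = 0. Lengths are in m, angles in degrees, forces in N, time in s.
With the tool pointing down it reaches from about 0.4 to 0.825 m from the base axis. Payload 7 kg.
Tool frame: the origin (TCP) lies on the mounting face of the last link; the fingertips stand 178 mm ahead of it and the grasp point (between the pads) lies 159 mm ahead of it; z points along the fingers, y is the direction in which the jaws open and shut (so a half turn about z gives the same grasp; the last joint's range is limited). The gripper opens to 88 mm and grips with 3 to 60 N. Pads are 19 mm wide; open, the fingers measure 130 mm over their backs; the gripper's body (78 mm by 193 mm) begins 47 mm behind the grasp point.
Start: joints at [-59.811, 20.546, 0.682, 0, -70.136, -16.507], TCP at [0.16, -0.656, 0.405] pointing down, gripper open.
Joint ranges: [-176.03, 176.03], [-82.01, 121.73], [-58.28, 71.71], [-173.87, 95.51], [-174.79, -0.11], [-173.66, 173.66]. Speed limits (degrees/s): [136.94, 136.94, 172.46, 180, 180, 180].

### API

Orientations are given as [roll, pitch, yaw] about the fixed x, y, z axes, in that order (R = Rz(yaw) Ry(pitch) Rx(roll)).
In Python, from plant import r gives the robot as it stands. The module is installed in compiled form; this text tells all that it offers.
- The arm moves only by the tool carry_out, never from a script. Its argument "plan" is a list of rows, each a list of 3 entries, a list of its own where there are three numbers: the shift along the tool's x, y, z in m, then the turn, a rotation vector about the tool's x, y, z in degrees, then the closure in counts, from 0 (fully open) to 255 (shut). In form: [[[x, y, z], [ax, ay, az], hand], ...]. A call has 1 to 12 rows; each row shifts and turns the commanded pose from where the row before left it, along the tool's axes as they then stand; what a row does not reach is not made up. A row lasts 1/12 s, in which the tool goes at most 41.7 mm and 7.16 degrees, less where a joint would pass 70% of its speed; a pose out of reach is approached as far as the arm can. A call is refused whole if a number of a shift passes 0.0417 or a number of a turn 7.16, either way. A call with a gripper value outside its range is refused whole. The fingers move at their own pace and stop on an object; "grip_force" is the grip in N (left out, the last holds). Time passes only in rows, so rows that do not move let the fingers close. It gives the time, the measured TCP pose, the force and the opening at its end, in the units of the state.
- r.get_state(): the state, without advancing time (a new reading comes with each control period).
- r.capture(name): name is "scene" or "top" or "wrist"; returns the picture (480x640x3 uint8, red, green, blue); there is no depth.
- r.get_calibration(name): a dict with "K" (3x3 intrinsics, pixels), "rvec" (rotation vector, rad) and "tvec" (3), from world to camera coordinates, as OpenCV has them. Camera axes: x right, y down, z forward; pixel columns grow to the right and rows downward; lengths in m; the calibration is good to about 2 mm. A picture is of the moment at which its call begins: read the wrist's pose just before it. get_calibration takes no time and is no camera call; for the wrist camera it gives the pose at the moment of the call.
- r.close_job(): hands the job in, once; it reports no verdict.
The state is a dict: "time_s": time; "joints": joint angles; "qd": joint speeds; "joint_torque": joint torques, N m; "tcp_pos": TCP position; "eef_rot": TCP orientation; "contact_force": force on the tool from outside, world axes, zero at the start; "moment": the same for the moment, N m; "gripper_width": finger opening in m.
Only numpy, scipy, OpenCV 4.12 (cv2) and the standard library are available. Lean on these libraries where they do the work, as an engineer would, in place of code of your own. Each camera call takes 0.05 s, during which the arm holds its last target. There are 200 camera calls.

### The job

A sample is loaded in the photometer: gently push its blue lid fully shut with your fingertips, without swinging it further open or slamming it, and only then start the reading by lightly pressing the green key right down and letting it spring back up. Do not press any other key, and leave the vial, the cuvette and everything else on the bench where they stand.

Things in the scene. Friction and masses are not known exactly. Their poses are not given: they have to be found in the camera images.
- reader: the photometer, a white bench instrument fixed to the bench, 290 mm deep (its x) and 300 mm wide (its y). Origin at bench height under its centre; its x points from its front (the key deck, on the robot's side) to its back, y to its left, z up. A level key deck, 85 mm above the bench, runs along the front (local x from -145 to -70 mm); behind it the flat housing is 120 mm high. The sample well in the housing lies under the blue lid
- lid (a joint): angle of the lid in rad: 0 = fully shut (lying flat on the housing), grows as it opens; it starts part open. The hinge is stiff: the lid stays where it is left, and about 1 to 3 N of downward push near its free edge moves it
- lid_edge (a point): middle of the free edge of the lid, on its upper face. The lid is a blue plate with a white strip across its upper face near the free edge, 140 mm from hinge to free edge, 130 mm wide, 10 mm thick. The free edge is on the robot's side; open, it is the highest part and the lid slopes down from it to the hinge at the back. Shut, the upper face lies level, 130 mm above the bench
- lid_hinge (a point): middle of the lid's hinge line, on its underside; 105 mm behind and 45 mm left of the reader's origin, 120 mm above the bench. The hinge line runs along the reader's y
- key_green_top (a point): centre of the top of the round green push key, 26 mm across, standing 12 mm proud of a 42 mm steel collar on the key deck; 109 mm above the bench when up. The four keys stand in a row along the reader's y, 55 mm apart, 112 mm in front of its origin, in any order
- key_green (a joint): travel of the green key in m: 0 = up, 0.008 = fully down. A spring returns it; it starts to move at about 1.8 N and is fully down at 6 N
- key_green_base: the fixed steel collar of the green key (12 mm tall, 42 mm across) with the key in it; origin on the key deck under its centre
- key_red_top (a point): centre of the top of the round red push key, 26 mm across, standing 12 mm proud of a 42 mm steel collar on the key deck; 109 mm above the bench when up. The four keys stand in a row along the reader's y, 55 mm apart, 112 mm in front of its origin, in any order
- key_red (a joint): travel of the red key in m: 0 = up, 0.008 = fully down. A spring returns it; it starts to move at about 1.8 N and is fully down at 6 N
- key_red_base: the fixed steel collar of the red key (12 mm tall, 42 mm across) with the key in it; origin on the key deck under its centre
- key_yellow_top (a point): centre of the top of the round yellow push key, 26 mm across, standing 12 mm proud of a 42 mm steel collar on the key deck; 109 mm above the bench when up. The four keys stand in a row along the reader's y, 55 mm apart, 112 mm in front of its origin, in any order
- key_yellow (a joint): travel of the yellow key in m: 0 = up, 0.008 = fully down. A spring returns it; it starts to move at about 1.8 N and is fully down at 6 N
- key_yellow_base: the fixed steel collar of the yellow key (12 mm tall, 42 mm across) with the key in it; origin on the key deck under its centre
- key_black_top (a point): centre of the top of the round black push key, 26 mm across, standing 12 mm proud of a 42 mm steel collar on the key deck; 109 mm above the bench when up. The four keys stand in a row along the reader's y, 55 mm apart, 112 mm in front of its origin, in any order
- key_black (a joint): travel of the black key in m: 0 = up, 0.008 = fully down. A spring returns it; it starts to move at about 1.8 N and is fully down at 6 N
- key_black_base: the fixed steel collar of the black key (12 mm tall, 42 mm across) with the key in it; origin on the key deck under its centre
- vial: small capped amber vial, 24 mm across, 48 mm tall, standing loose on the right part of the photometer's housing; origin under its centre
- cuvette: clear glass cuvette, 12.5 x 12.5 x 45 mm, standing loose on the right part of the photometer's housing; origin under its centre
- reagent: amber reagent bottle with a blue cap, 68 mm across, 150 mm tall, loose on the bench; origin under its centre
- beaker: open glass beaker, 70 mm across, 85 mm tall, loose on the bench; origin under its centre
- tipbox: green pipette-tip box with a clear cover, 85 x 120 x 72 mm, loose on the bench; origin under its centre
- timer: small white bench timer lying flat, 60 x 65 x 18 mm, loose on the bench; origin under its centre
Things that resemble listed ones, but are neither listed nor needed, are in the scene too. Leave any pink or red look-alike of the tipbox alone.

How it is judged:
By the outcome, as a careful person would: the job done as asked, in the order asked, and still so for the second after the job is handed in, with the robot touching nothing.
It also fails if it takes over 42 s, if anything falls off the work surface, if the arm or the gripper's body presses on something with over 40 N, if the wrist force passes 120 N, or if a joint passes its speed limit or range.

## Working session

There is one attempt and no reset: what is moved stays moved. The work goes in short steps, Python scripts to look and compute and a tool call to move; the robot and the scene stay as the last step left them, time stands still between calls to the robot, and variables do not carry over. Pictures are saved under pics/ and viewed, about 8 in all and at most 12, crops included, and the job is handed in when it is done.

Besides the shell and the picture viewer there is one more tool, called after "Call:" in YAML: its name, and indented under it one key for each argument. carry_out: Moves the arm, as the interface text tells. Its arguments: {"type":"object","properties":{"plan":{"type":"array","items":{"type":"array"}},"grip_force":{"type":"number"}},"required":["plan"]}

```bash
mkdir -p pics
python3 - <<'E'
from plant import r
import cv2,numpy as np
print(r.get_state())
for n in("scene","top"):
    im=r.capture(n); cv2.imwrite(f"pics/{n}0.png",im[:,:,::-1]); np.save(f"{n}0.npy",im)
    c=r.get_calibration(n);R=cv2.Rodrigues(np.array(c["rvec"]))[0];print(n,c["K"],-R.T@np.array(c["tvec"]).ravel(),R)
E
```

```text
{'time_s': 0.0, 'joints': array([-5.98110156e+01,  2.05933684e+01,  6.33206791e-01, -1.89489324e-02,
       -7.01363304e+01, -1.65071738e+01]), 'qd': array([-0.0090413 , -0.00390731, -0.02794243,  0.00258489, -0.09065355,
        0.03672616]), 'joint_torque': array([-4.64042841e-04, -5.82710266e+01,  2.93048608e+01,  6.99710190e+00,
        6.69584144e-03, -9.17395141e-05]), 'tcp_pos': array([ 0.1596117 , -0.655661  ,  0.40369999]), 'eef_rot': array([ 1.79902423e+02, -1.03404898e-02, -1.66324634e+02]), 'contact_force': array([0.04341855, 0.58081288, 0.55178713]), 'moment': array([ 0.01619913, -0.03156874,  0.02866348]), 'gripper_width': 0.08757798538372547}
scene [[451.87601668   0.         322.57861193]
 [  0.         451.87601668 238.71377006]
 [  0.           0.           1.        ]] [1.2735258  0.24580101 1.23780476] [[-4.17516550e-01  9.08669266e-01 -3.08234436e-04]
 [ 7.49825009e-01  3.44338935e-01 -5.64971816e-01]
 [-5.13266389e-01 -2.36116206e-01 -8.25110145e-01]]
top [[613.78922736   0.         321.82960144]
 [  0.         613.78922736 243.14257281]
 [  0.           0.           1.        ]] [ 0.36789028 -0.07360134  1.62815601] [[ 0.00436081 -0.99998548  0.00316738]
 [-0.9903518  -0.00475747 -0.13849431]
 [ 0.13850736 -0.00253287 -0.99035817]]
```

View pics/scene0.png

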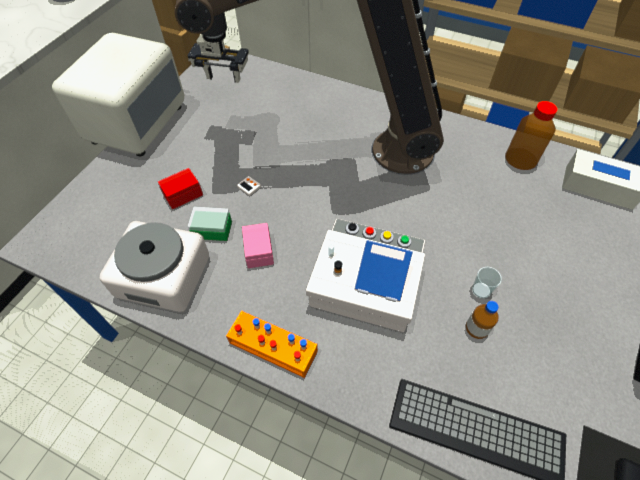

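View pics/top0.png

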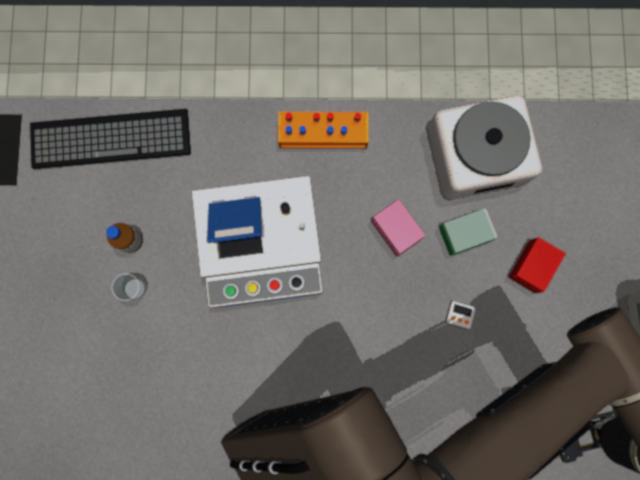

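The scene view shows the keys from black (352,228) to green (405,240), with the open blue lid around (385,270). In the top view green is at (231,291), yellow (252,288), red (274,285), black (296,283), and the lid is at (235,220). Things that could be taken for the green key are the tipbox (468,231) and the other three keys. Other blue things that could be taken for the lid are the bottle cap (114,232) and the rack pegs. I choose the round green key at the left end of the deck and the blue plate on the housing.

```bash
cat > h.py <<'E'
import cv2,numpy as np
from plant import r
def cal(n):
    c=r.get_calibration(n);R=cv2.Rodrigues(np.array(c["rvec"]))[0];return np.array(c["K"]),R,np.array(c["tvec"]).ravel()
def ray(n,p,c=None):
    K,R,t=c or cal(n);d=R.T@np.linalg.inv(K)@np.array([p[0],p[1],1.]);return -R.T@t,d/np.linalg.norm(d)
def plane(n,p,z,c=None):
    o,d=ray(n,p,c);return o+d*(z-o[2])/d[2]
def two(p,q):
    o1,d1=ray("scene",p);o2,d2=ray("top",q)
    s=np.linalg.lstsq(np.c_[d1,-d2],o2-o1,rcond=None)[0];a=o1+s[0]*d1;b=o2+s[1]*d2
    return (a+b)/2,np.linalg.norm(a-b)
def mask(im,lo,hi,box):
    h=cv2.cvtColor(im,cv2.COLOR_RGB2HSV);m=cv2.inRange(h,lo,hi);k=np.zeros_like(m);x0,y0,x1,y1=box;k[y0:y1,x0:x1]=255;return m&k
def cen(m):
    M=cv2.moments(m,True);return (M['m10']/M['m00'],M['m01']/M['m00']),M['m00']
E
python3 - <<'E'
from h import *
B={"scene":(335,215,425,250),"top":(215,270,310,305)}
C={"green":((45,120,60),(85,255,255)),"yellow":((22,120,100),(33,255,255)),"red":((0,150,80),(8,255,255))}
P={}
for k,(lo,hi) in C.items():
    px=[]
    for n in("scene","top"):
        c,a=cen(mask(np.load(n+"0.npy"),lo,hi,B[n]));px.append(c);print(k,n,np.round(c,1),a,plane(n,c,.109).round(4))
    print("  two",two(*px))
for n,box in(("scene",(345,230,420,305)),("top",(200,190,270,265))):
    im=np.load(n+"0.npy");m=mask(im,(100,120,50),(130,255,255),box)
    cs=max(cv2.findContours(m,0,2)[0],key=cv2.contourArea);print(n,cv2.approxPolyDP(cv2.convexHull(cs),3,True).reshape(-1,2).tolist())
    x0,y0,x1,y1=(330,210,440,310) if n=="scene" else(190,175,325,310)
    cr=cv2.resize(im[y0:y1,x0:x1],(0,0),fx=4 if n=="scene" else 2.96,fy=4 if n=="scene" else 2.96,interpolation=2)[:400]
    globals()[n]=cr
h=min(len(scene),len(top));cv2.imwrite("pics/crop.png",np.hstack([scene[:h],top[:h]])[:,:800+40][:, :800,::-1])
E
```

```text
green scene [404.4 239. ] 47.0 [0.4691 0.1483 0.109 ]
green top [230.  290.5] 60.0 [0.4611 0.1489 0.109 ]
  two (array([0.46204847, 0.14889109, 0.0998686 ]), np.float64(0.002852546294583495))
yellow scene [386.8 234.6] 52.0 [0.476  0.0941 0.109 ]
yellow top [252.  287.4] 71.0 [0.469  0.0946 0.109 ]
  two (array([0.46995725, 0.09426554, 0.10109159]), np.float64(0.0025995690891298774))
red scene [369.4 230.4] 48.0 [0.4833 0.0401 0.109 ]
red top [274.  284.5] 60.0 [0.4764 0.0404 0.109 ]
  two (array([0.47736193, 0.03987228, 0.10118653]), np.float64(0.002447645428853553))
scene [[367, 241], [411, 252], [399, 300], [355, 288]]
top [[258, 198], [259, 236], [208, 241], [210, 204]]
```

View pics/crop.png

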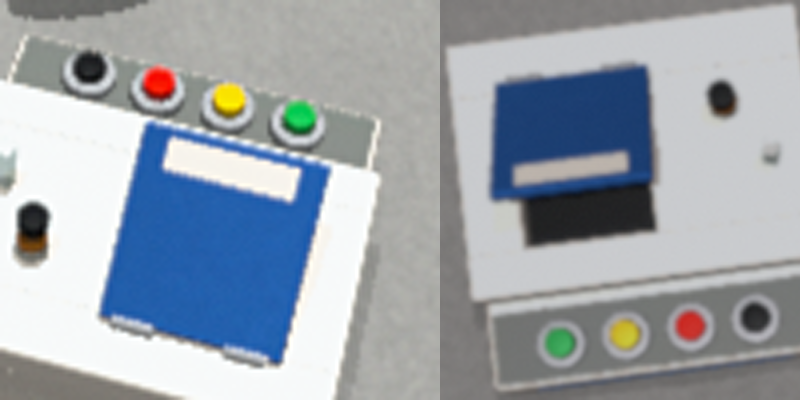

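Run:
```python
from h import *
a,ea=two((367,241),(259,236));b,eb=two((411,252),(208,241));e=(a+b)/2
print(a,ea,b,eb,np.linalg.norm(a-b))
g,rd=two((404.4,239),(230,290.5))[0],two((369.4,230.4),(274,284.5))[0]
y=(g-rd)[:2];y/=np.linalg.norm(y);x=np.array([y[1],-y[0]]);print("yaw",np.degrees(np.arctan2(x[1],x[0])))
g=plane("top",(230,290.5),.109)[:2]
o=g+.112*x-.0825*y;h=o+.105*x+.045*y;print("origin",o,"hinge",h)
d=e[:2]-h;print("edge",e,"local",d@x,d@y,"ang under",np.degrees(np.arctan2(e[2]-.12,-d@x)),"len",np.hypot(e[2]-.12,d@x))
print("hinge from back corners top z.125",plane("top",(258,198),.125),plane("top",(210,204),.125), plane("scene",(399,300),.125),plane("scene",(355,288),.125))
```

```text
[0.58439833 0.06740218 0.20295544] 0.006151624931618733 [0.57087336 0.18787735 0.20606399] 0.0024124351833579665 0.12127181433865
yaw 8.001983776214633
origin [0.5834852  0.08282907] hinge [0.68119851 0.14200769]
edge [0.57763585 0.12763977 0.20450972] local -0.10455441459510594 0.00018866164328051326 ang under 38.94807266062857 len 0.13443778316501936
hinge from back corners top z.125 [0.69119724 0.08247553 0.125     ] [0.67533078 0.20184114 0.125     ] [0.67851486 0.20169733 0.125     ] [0.69445706 0.07844056 0.125     ]
```

Call:
carry_out:
  plan:
    - [[-0.03,0.025,-0.012],[0,0,0],255]
    - [[-0.03,0.025,-0.012],[0,0,0],255]
    - [[-0.03,0.025,-0.012],[0,0,0],255]
    - [[-0.03,0.025,-0.012],[0,0,0],255]
    - [[-0.03,0.025,0],[0,0,0],255]
    - [[-0.03,0.025,0],[0,0,0],255]
    - [[-0.03,0.025,0],[0,0,0],255]
    - [[-0.03,0.025,0],[0,0,0],255]
    - [[-0.02,0.035,0],[0,0,0],255]
    - [[0,0.04,0],[0,0,0],255]
    - [[0,0.04,0],[0,0,0],255]
    - [[0,0.04,0],[0,0,0],255]
  grip_force: 10

```text
time_s: 1.1
tcp_pos: [0.3278, -0.2479, 0.4519]
eef_rot: [180.0, -0.1, -166.3]
contact_force: [1.1, 1.6, 0.7]
gripper_width: 0.0139
```

Call:
carry_out:
  plan:
    - [[0,0,0],[0,0,5.7],255]
    - [[-0.025,0.0316,0],[0,0,0],255]
    - [[-0.025,0.0316,0],[0,0,0],255]
    - [[-0.025,0.0316,0],[0,0,0],255]
    - [[-0.025,0.0316,0],[0,0,0],255]
    - [[-0.025,0.0316,0],[0,0,0],255]
    - [[-0.025,0.0316,0],[0,0,0],255]
    - [[-0.025,0.0316,0],[0,0,0],255]
    - [[-0.025,0.0316,0],[0,0,0],255]
    - [[-0.025,0.0316,0],[0,0,0],255]
    - [[-0.025,0.0316,0],[0,0,0],255]
    - [[0,0,0],[0,0,0],255]

```text
time_s: 2.1
tcp_pos: [0.5347, 0.1032, 0.4511]
eef_rot: [-180.0, -0.1, -171.8]
contact_force: [-0.7, -1.0, 0.4]
gripper_width: 0.0005
```

Run:
```python
from h import *
s=r.get_state();print({k:np.round(s[k],3) for k in("time_s","tcp_pos","eef_rot","contact_force","joints","gripper_width")})
c=cal("wrist");im=r.capture("wrist");cv2.imwrite("pics/w1.png",im[:,:,::-1])
print(c[0].round(1).tolist(),(-c[1].T@c[2]).round(4))
for k,lo,hi in(("green",(45,120,60),(85,255,255)),("yellow",(22,120,100),(33,255,255)),("red",(0,150,80),(8,255,255))):
    m=mask(im,lo,hi,(0,0,640,480));p,a=cen(m);print(k,np.round(p,1),a,plane("wrist",p,.109,c).round(4))
```

```text
{'time_s': np.float64(2.1), 'tcp_pos': array([0.535, 0.103, 0.451]), 'eef_rot': array([-1.79976e+02, -5.90000e-02, -1.71845e+02]), 'contact_force': array([-0.685, -1.048,  0.386]), 'joints': array([ 3.1545e+01,  6.6530e+00, -1.1612e+01, -1.0000e-03, -7.1798e+01,
       -1.1339e+02]), 'gripper_width': np.float64(0.001)}
[[411.2, 0.0, 323.0], [0.0, 411.2, 238.7], [0.0, 0.0, 1.0]] [0.457  0.0923 0.4309]
green [397.7 134.2] 377.0 [0.4632 0.1508 0.109 ]
yellow [323.9 130.5] 665.0 [0.4684 0.0949 0.109 ]
red [252.3 130.4] 867.0 [0.4761 0.0412 0.109 ]
```

View pics/w1.png

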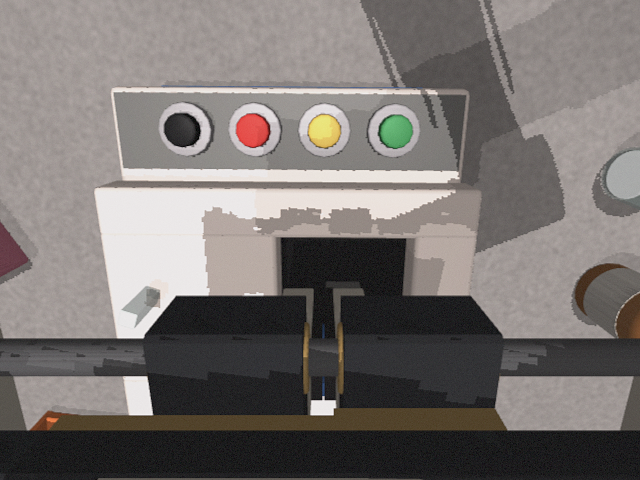

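The wrist view confirms green at (397,131), left of yellow (324,130), which puts it at about (0.463, 0.150). The lid well (345,262) and the slope are behind the fingers. Next I go over the lid near its free edge and come down.

Call:
carry_out:
  plan:
    - [[-0.024,0.006,0],[0,0,0],255]
    - [[-0.024,0.006,0],[0,0,0],255]
    - [[-0.024,0.006,0],[0,0,0],255]
    - [[0,0,0],[0,0,0],255]
    - [[0,0,0.02],[0,0,0],255]
    - [[0,0,0.02],[0,0,0],255]
    - [[0,0,0.01],[0,0,0],255]
    - [[0,0,0.005],[0,0,0],255]
    - [[0,0,0],[0,0,0],255]
    - [[0,0,0],[0,0,0],255]

```text
time_s: 2.98
tcp_pos: [0.6008, 0.1258, 0.3985]
eef_rot: [-180.0, 0.0, -172.0]
contact_force: [-0.2, -1.3, -0.5]
gripper_width: 0.0004
```

Run:
```python
from h import *
s=r.get_state();print(s["tcp_pos"],s["contact_force"],s["moment"])
a=r.capture("scene")[190:330,300:460];b=r.capture("top")[160:330,180:340]
cv2.imwrite("pics/c2.png",np.hstack([cv2.resize(a,(400,350)),cv2.resize(b,(376,350))])[:,:,::-1])
```

```text
[0.60084063 0.1258401  0.39845246] [-0.17606023 -1.32719956 -0.54424551] [ 0.00626781 -0.05195113 -0.04810553]
```

View pics/c2.png

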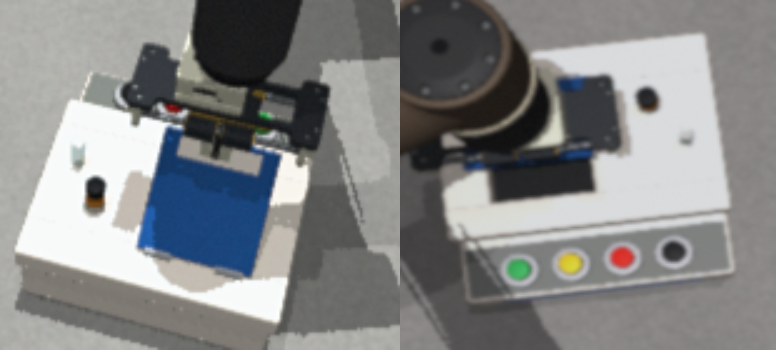

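Call:
carry_out:
  plan:
    - [[0,0,0.004],[0,0,0],255]
    - [[0,0,0.004],[0,0,0],255]
    - [[0,0,0.004],[0,0,0],255]
    - [[0,0,0.004],[0,0,0],255]
    - [[0.0026,0,0.0033],[0,0,0],255]
    - [[0.0026,0,0.0033],[0,0,0],255]
    - [[0.0026,0,0.0033],[0,0,0],255]
    - [[0.0026,0,0.0033],[0,0,0],255]
    - [[0,0,0],[0,0,0],255]

```text
time_s: 3.83
tcp_pos: [0.5898, 0.1245, 0.3677]
eef_rot: [-180.0, -0.1, -172.0]
contact_force: [0.1, -0.2, 0.3]
gripper_width: 0.0005
```

Run:
```python
from h import *
s=r.get_state();print(s["tcp_pos"],s["contact_force"],s["moment"])
```

```text
[0.58977865 0.12451221 0.36771489] [ 0.07148084 -0.19304446  0.30779552] [-0.00898516  0.01304468  0.06592196]
```

Call:
carry_out:
  plan:
    - [[0.0022,0,0.0037],[0,0,0],255]
    - [[0.0022,0,0.0037],[0,0,0],255]
    - [[0.0022,0,0.0037],[0,0,0],255]
    - [[0.0022,0,0.0037],[0,0,0],255]
    - [[0.0022,0,0.0037],[0,0,0],255]

```text
time_s: 4.25
tcp_pos: [0.5794, 0.1231, 0.3496]
eef_rot: [180.0, 0.0, -172.0]
contact_force: [0.8, 0.4, -0.2]
gripper_width: 0.0006
```

Run:
```python
from h import *
s=r.get_state();print(s["tcp_pos"],s["contact_force"],s["moment"])
a=r.capture("scene")[190:330,300:460]
cv2.imwrite("pics/c3.png",cv2.resize(a,(640,560),interpolation=2)[:,:,::-1])
```

```text
[0.57941646 0.12309185 0.34958882] [ 0.76863417  0.44781372 -0.15998697] [-0.01294734 -0.27435526 -0.02155428]
```

View pics/c3.png

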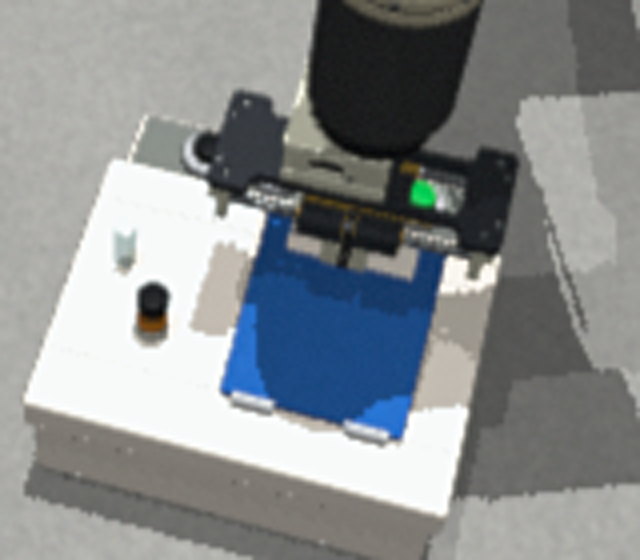

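Call:
carry_out:
  plan:
    - [[0.0012,0,0.0033],[0,0,0],255]
    - [[0.0012,0,0.0033],[0,0,0],255]
    - [[0.0012,0,0.0033],[0,0,0],255]
    - [[0.0012,0,0.0033],[0,0,0],255]
    - [[0.0012,0,0.0033],[0,0,0],255]
    - [[0.0012,0,0.0033],[0,0,0],255]
    - [[0,0,0],[0,0,0],255]

```text
time_s: 4.88
tcp_pos: [0.5721, 0.122, 0.3293]
eef_rot: [-180.0, -0.1, -172.0]
contact_force: [0.2, 0.5, 1.4]
gripper_width: 0.0008
```

Call:
carry_out:
  plan:
    - [[0.0008,0,0.003],[0,0,0],255]
    - [[0.0008,0,0.003],[0,0,0],255]
    - [[0.0006,0,0.003],[0,0,0],255]
    - [[0.0006,0,0.002],[0,0,0],255]
    - [[0,0,0.002],[0,0,0],255]
    - [[0,0,0.002],[0,0,0],255]
    - [[0,0,0.001],[0,0,0],255]
    - [[0,0,0],[0,0,0],255]

```text
time_s: 5.55
tcp_pos: [0.5696, 0.1217, 0.3138]
eef_rot: [-180.0, -0.0, -172.0]
contact_force: [0.0, -1.0, -0.3]
gripper_width: 0.0006
```

Run:
```python
from h import *
s=r.get_state();print(s["tcp_pos"],s["contact_force"],s["moment"])
```

```text
[0.56960383 0.12169391 0.3138073 ] [ 0.04084124 -1.02135208 -0.32576604] [ 0.00626597 -0.02868992  0.02812313]
```

Call:
carry_out:
  plan:
    - [[0,0,0.001],[0,0,0],255]
    - [[0,0,0.001],[0,0,0],255]
    - [[0,0,0.001],[0,0,0],255]
    - [[0,0,0.001],[0,0,0],255]
    - [[0,0,0],[0,0,0],255]

```text
time_s: 5.97
tcp_pos: [0.5697, 0.1217, 0.31]
eef_rot: [180.0, -0.0, -172.0]
contact_force: [0.0, 0.3, -0.4]
gripper_width: 0.0002
```

Call:
carry_out:
  plan:
    - [[0,0,0.001],[0,0,0],255]
    - [[0,0,0.001],[0,0,0],255]
    - [[0,0,0],[0,0,0],255]

```text
time_s: 6.22
tcp_pos: [0.5697, 0.1217, 0.3089]
eef_rot: [-180.0, 0.0, -172.0]
contact_force: [-1.6, -0.5, 5.9]
gripper_width: 0.0007
```

Run:
```python
from h import *
s=r.get_state();print(s["tcp_pos"],s["contact_force"],s["moment"])
a=r.capture("scene")[190:330,300:460]
cv2.imwrite("pics/c4.png",cv2.resize(a,(640,560),interpolation=2)[:,:,::-1])
```

```text
[0.56971188 0.12174759 0.30887198] [-1.55089288 -0.48057169  5.88085945] [-0.10011156  0.88498181 -0.04032608]
```

View pics/c4.png

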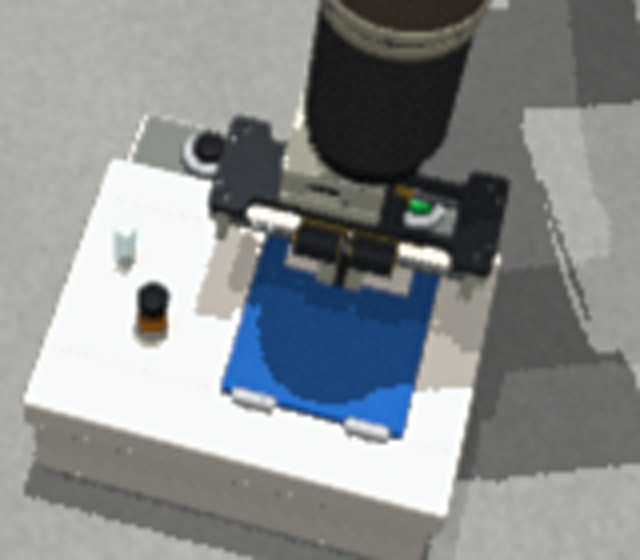

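Contact rose to 5.9 N at a tip height of 0.131 m, so the lid lies on the housing. The picture shows the tips on the strip and the lid flat. I press a touch more, then lift and check.

Call:
carry_out:
  plan:
    - [[0,0,0.001],[0,0,0],255]
    - [[0,0,0],[0,0,0],255]
    - [[0,0,0],[0,0,0],255]

```text
time_s: 6.52
tcp_pos: [0.5697, 0.1217, 0.3088]
eef_rot: [-180.0, 0.1, -172.0]
contact_force: [-6.4, 0.2, 12.7]
gripper_width: 0.0005
```

Call:
carry_out:
  plan:
    - [[0,0,-0.002],[0,0,0],255]
    - [[0,0,-0.004],[0,0,0],255]
    - [[0,0,-0.02],[0,0,0],255]
    - [[0,0,-0.03],[0,0,0],255]
    - [[0,0,-0.03],[0,0,0],255]
    - [[0.02,-0.03,-0.01],[0,0,0],255]
    - [[0.02,-0.03,0],[0,0,0],255]
    - [[0.02,-0.03,0],[0,0,0],255]
    - [[0.02,-0.03,0],[0,0,0],255]
    - [[0.02,-0.03,0],[0,0,0],255]
    - [[0,0,0],[0,0,0],255]

```text
time_s: 7.43
tcp_pos: [0.4886, -0.0444, 0.4035]
eef_rot: [180.0, -0.0, -172.2]
contact_force: [-0.5, 0.1, -1.1]
gripper_width: 0.0006
```

Run:
```python
from h import *
s=r.get_state();print(s["tcp_pos"],s["contact_force"],s["moment"])
im=r.capture("scene");a=im[190:330,300:460]
m=mask(im,(100,120,50),(130,255,255),(335,225,425,305));cs=max(cv2.findContours(m,0,2)[0],key=cv2.contourArea)
q=cv2.approxPolyDP(cv2.convexHull(cs),3,True).reshape(-1,2);P=[plane("scene",p,.130) for p in q];print(q.tolist(),np.round(P,4).tolist())
print([np.linalg.norm(P[i]-P[i-1]).round(4) for i in range(len(P))])
c=cal("wrist");w=r.capture("wrist");cv2.imwrite("pics/c5.png",np.hstack([cv2.resize(a,(400,350)),cv2.resize(w,(400,300))[:300].repeat(1,0) if 0 else cv2.copyMakeBorder(cv2.resize(w,(400,300)),0,50,0,0,0)])[:,:,::-1])
p,n=cen(mask(w,(45,100,40),(85,255,255),(0,0,640,480)));print(p,n,plane("wrist",p,.109,c))
```

```text
[ 0.48863837 -0.0443854   0.403478  ] [-0.49632612  0.08308919 -1.10546454] [0.01641428 0.10135584 0.00910226]
[[367, 248], [409, 258], [399, 298], [356, 287]] [[0.5601, 0.0608, 0.13], [0.5416, 0.1837, 0.13], [0.6755, 0.1999, 0.13], [0.693, 0.0805, 0.13]]
[np.float64(0.1344), np.float64(0.1242), np.float64(0.1348), np.float64(0.1207)]
(596.8685039370079, 226.03937007874015) 1270.0 [0.46005729 0.14469537 0.109     ]
```

View pics/c5.png

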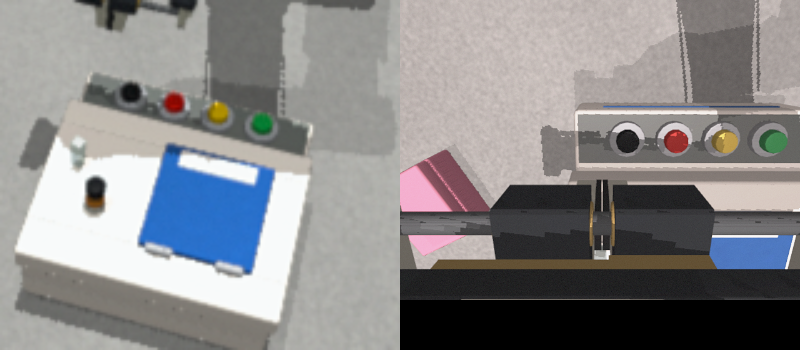

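The lid is flat: its corners cast onto z=0.130 give about 135x123 mm, and vial and cuvette stand where they were. Next I go above the green key.

Call:
carry_out:
  plan:
    - [[0,0.039,0],[0,0,0],255]
    - [[0,0.039,0],[0,0,0],255]
    - [[0,0.039,0],[0,0,0],255]
    - [[0,0.039,0],[0,0,0],255]
    - [[0,0.039,0],[0,0,0],255]
    - [[0,0,0],[0,0,0],255]
    - [[0,0,0.03],[0,0,0],255]
    - [[0,0,0.03],[0,0,0],255]
    - [[0,0,0.03],[0,0,0],255]
    - [[0,0,0.01],[0,0,0],255]
    - [[0,0,0],[0,0,0],255]

```text
time_s: 8.45
tcp_pos: [0.4639, 0.1527, 0.3008]
eef_rot: [-179.8, -0.3, -172.0]
contact_force: [-0.8, 0.0, -0.2]
gripper_width: 0.0006
```

Run:
```python
from h import *
s=r.get_state();print(s["tcp_pos"],s["contact_force"],s["moment"])
a=r.capture("scene")[190:290,330:450];w=r.capture("wrist")
cv2.imwrite("pics/c6.png",np.hstack([cv2.resize(a,(360,300)),cv2.resize(w,(400,300))])[:,:,::-1])
```

```text
[0.46391619 0.1526825  0.30079138] [-0.81801682  0.04481753 -0.15056199] [-0.02426644  0.01029831  0.01149472]
```

View pics/c6.png

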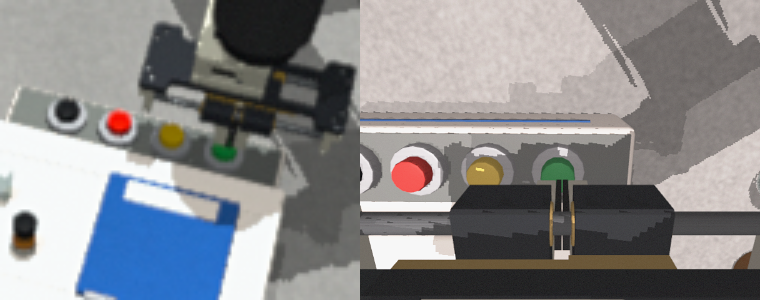

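The tips are above green (wrist crop 557,170), about 3 mm too far left. I correct that and press slowly.

Call:
carry_out:
  plan:
    - [[0.002,-0.003,0],[0,0,0],255]
    - [[0,0,0.004],[0,0,0],255]
    - [[0,0,0.004],[0,0,0],255]
    - [[0,0,0.004],[0,0,0],255]
    - [[0,0,0.002],[0,0,0],255]
    - [[0,0,0.002],[0,0,0],255]
    - [[0,0,0],[0,0,0],255]

```text
time_s: 9.13
tcp_pos: [0.4629, 0.1491, 0.2869]
eef_rot: [-180.0, -0.0, -172.0]
contact_force: [0.0, 0.4, 1.9]
gripper_width: 0.0005
```

Call:
carry_out:
  plan:
    - [[0,0,0.0015],[0,0,0],255]
    - [[0,0,0.0015],[0,0,0],255]
    - [[0,0,0.001],[0,0,0],255]
    - [[0,0,0],[0,0,0],255]

```text
time_s: 9.47
tcp_pos: [0.4629, 0.1491, 0.2831]
eef_rot: [-180.0, -0.0, -172.0]
contact_force: [-0.9, -0.3, 3.8]
gripper_width: 0.0004
```

Tip at 0.105 m with 3.8 N, as the spring predicts. I go on to the stop.

Call:
carry_out:
  plan:
    - [[0,0,0.0015],[0,0,0],255]
    - [[0,0,0.0015],[0,0,0],255]
    - [[0,0,0.001],[0,0,0],255]
    - [[0,0,0],[0,0,0],255]

```text
time_s: 9.8
tcp_pos: [0.4629, 0.1491, 0.2794]
eef_rot: [-180.0, 0.0, -172.0]
contact_force: [-1.5, -0.5, 5.9]
gripper_width: 0.0006
```

Call:
carry_out:
  plan:
    - [[0,0,0.001],[0,0,0],255]
    - [[0,0,0],[0,0,0],255]
    - [[0,0,0],[0,0,0],255]

```text
time_s: 10.05
tcp_pos: [0.4629, 0.1491, 0.2792]
eef_rot: [-180.0, 0.0, -172.0]
contact_force: [-5.1, -2.3, 15.6]
gripper_width: 0.0005
```

The key is hard on its stop at a tip height of 0.101 m. I lift off and clear.

Call:
carry_out:
  plan:
    - [[0,0,-0.003],[0,0,0],255]
    - [[0,0,-0.004],[0,0,0],255]
    - [[0,0,-0.006],[0,0,0],255]
    - [[0,0,-0.02],[0,0,0],255]
    - [[0,0,-0.03],[0,0,0],255]
    - [[0,0,-0.03],[0,0,0],255]
    - [[0,0,-0.03],[0,0,0],255]
    - [[0,-0.039,0],[0,0,0],255]
    - [[0,-0.039,0],[0,0,0],255]
    - [[0,-0.039,0],[0,0,0],255]
    - [[0,-0.039,0],[0,0,0],255]
    - [[0,-0.039,0],[0,0,0],255]

```text
time_s: 11.05
tcp_pos: [0.4897, -0.0455, 0.4015]
eef_rot: [180.0, 0.1, -172.0]
contact_force: [0.6, 0.4, -0.3]
gripper_width: 0.0007
```

Call:
carry_out:
  plan:
    - [[0,-0.03,0],[0,0,0],255]
    - [[0,0,0],[0,0,0],255]
    - [[0,0,0],[0,0,0],255]

```text
time_s: 11.3
tcp_pos: [0.4941, -0.0751, 0.4008]
eef_rot: [180.0, -0.0, -172.2]
contact_force: [0.1, 0.5, -0.7]
gripper_width: 0.0001
```

Run:
```python
from h import *
s=r.get_state();print(s["time_s"],s["tcp_pos"],s["contact_force"])
im=r.capture("scene")
p,n=cen(mask(im,(45,120,60),(85,255,255),(335,215,425,250)));print("green",p,n)
a=im[190:330,300:460];cv2.imwrite("pics/c7.png",np.hstack([cv2.resize(a,(400,350)),cv2.resize(im,(400,300)).copy() if 0 else cv2.copyMakeBorder(cv2.resize(im,(400,300)),0,50,0,0,0)])[:,:,::-1])
```

```text
11.3 [ 0.49407825 -0.07511184  0.400837  ] [ 0.13825636  0.4894894  -0.72016644]
green (404.3076923076923, 239.19230769230768) 52.0
```

View pics/c7.png

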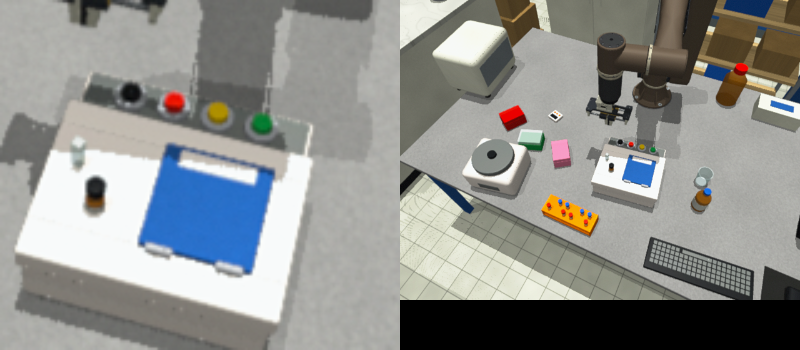

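The lid is flat, the green key is back up (404,239, as before), and everything else stands where it was. The arm is clear.

```bash
python3 -c "
from plant import r
print(r.close_job())"
```

```text
the job is handed in; nothing more can be done
None
```

The job is handed in: the lid was shut first, then the green key was pressed once, in about 11.3 s of the 42 s allowed.

- **Lid:** I pushed the blue lid down along its arc with closed fingertips, slowing to about 1 mm per row at the end. It stopped at 0.131 m, where a shut lid should be (0.130 m), with up to 12.7 N of push. In the pictures after I lifted off, it stayed flat.
- **Green key:** It moved along its spring as described: 1.9 N at first contact, 3.8 N about halfway and 5.9 N near the end. It reached its stop with the fingertips at 0.101 m, the fully-down height. The last millimetre, to confirm the stop, peaked at 15.6 N, firmer than the 6 N it needs. After release it is back at its starting place in the image.
- **Everything else:** I moved over no other key at pressing height. In the last picture the vial, cuvette and other things on the bench look unmoved, judged by eye. The arm was clear and touching nothing when I handed in.
- **Measurements that disagreed:** The scene camera put the keys about 7–8 mm further back than the top camera did. I used the top camera's position, and a wrist view confirmed it. The force reading also wanders by about 1 N, so the first touch on the lid was too light to read clearly.

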